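# Sort the shape pieces and glass marbles after counting time

## Robot

A 7-joint arm with a two-finger parallel gripper is mounted at the origin on the work surface. World frame = base frame: x ahead of the robot, y to its left, z up, the work surface at z = 0. Lengths are in m, angles in degrees, forces in N, time in s.
With the tool pointing down it reaches from about 0.425 to 1.025 m from the base axis. Payload 9.4 kg.
Tool frame: the origin (TCP) lies at the very end of the fingers, on their centre line; the grasp point (between the pads) lies 19 mm behind it (arm.pinch_z is the distance from the TCP to the grasp point, in m); z points along the fingers, y is the line along which they close (so a half turn about z gives the same grasp; the last joint's range is limited). The gripper opens to 85 mm and grips with 20 to 120 N. Pads are 22 mm wide; open, the fingers measure 114 mm over their backs; the gripper's body (76 mm by 85 mm) begins 54 mm behind the grasp point. The pads swing forward as they close: fully open they stand 13 mm farther back than shut.
Start: joints at [-74.983, 34.337, -0.143, 91.639, 0.103, 54.024, -4.572], TCP at [0.241, 0.684, 0.231] pointing down, gripper open.
Joint ranges: [-147.43, 147.43], [-19.82, 112.94], [-74.19, 73.91], [6.32, 146.72], [-59.91, 239.91], [6.04, 106.73], [-150.56, 150.56]. Speed limits (degrees/s): [127.2, 127.2, 172.46, 172.46, 180, 180, 180].

## Interface

Orientations are given as a 3x3 rotation matrix whose columns are the frame's x, y, z axes.
In Python, from station import telemetry, cams, arm gives the robot as it stands.
- The arm moves only by the tool carry_out, never from a script. Its argument "commands" is a list of rows, each a list of 7 numbers: the turn, a rotation vector about the tool's x, y, z normalised to -1 to 1, where 1 is pi rad, then the shift along the tool's x, y, z normalised to -1 to 1, where 1 is 50 cm, then the gripper's target within -1 to 1 (fully open at 1, half-way at 0, shut at -1). In form: [[rx, ry, rz, tx, ty, tz, fingers], ...]. A call has exactly 8 rows; each row shifts and turns the commanded pose from where the row before left it, along the tool's axes as they then stand; what a row does not reach is not made up. A row lasts 1/12 s, in which the tool goes at most 41.7 mm and 7.16 degrees, less where a joint would pass 70% of its speed; a pose out of reach is approached as far as the arm can. A call with a number of a shift or a turn outside -1 to 1 is refused whole. A call with a gripper value outside its range is refused whole. The fingers move at their own pace and stop on an object; the grip force is fixed at half the most. Time passes only in rows, so rows that do not move let the fingers close, or fill a call up. It gives the time, the measured TCP pose, the force, the opening and the grip force at its end, in the units of the state.
- telemetry.state(): the state, without advancing time (a new reading comes with each control period).
- cams.capture(name): name is "side" or "top"; returns a dict with "pixels" (420x560x3 uint8, red, green, blue), "intrinsics" (3x3 intrinsics, pixels), "distortion" ([k1, k2, p1, p2, k3] as OpenCV has them; the pictures are not rectified), "R" (3x3) and "t" (3): a world point X has camera coordinates R X + t. Camera axes: x right, y down, z forward; pixel columns grow to the right and rows downward; lengths in m; the calibration is good to about 2 mm. A picture is of the moment at which its call begins. There is no depth.
- arm.sign_off(): hands the job in; it is judged then, once.
The state is a dict: "time": time; "joint_positions": joint angles; "qvel": joint speeds; "tau": joint torques, N m; "position": TCP position; "eef_rot": TCP orientation; "force": force on the tool from outside, world axes, zero at the start; "torque": the same for the moment, N m; "finger_gap": finger opening in m; "gripper_force": force on a finger pad.
Only numpy, scipy, OpenCV 4.12 (cv2) and the standard library are available. Lean on these libraries where they do the work, as an engineer would, in place of code of your own. Each camera call takes 0.05 s, during which the arm holds its last target. There are 200 camera calls.

## Task

Tidy up after counting time: set each knobbed wooden shape piece down flat in the teal well of its own outline (square, round, triangle), and set the two green glass marbles into the two cups of the wooden marble stand, one in each cup. Lower the marbles rather than dropping them, and leave the enamel mug alone. At the end everything is let go and at rest in its place.

Things in the scene. Friction and masses are not known exactly. Their poses are not given: they have to be found in the camera images.
- square_piece_mid (a point): loose maple shape piece: a flat square 50 x 50 mm slab 14 mm thick, lying flat, with an upright round darker-wood grip knob (24 mm diameter, 32 mm tall, from 14 to 46 mm above the underside) in the middle of its top; 45 g. This point is on the knob's axis, half-way up the whole piece (23 mm above its underside, 46 mm over all); z up, x and y along the square's sides. Goes into the well of the same outline.
- round_piece_mid (a point): loose maple shape piece: a flat round 52 mm diameter slab 14 mm thick, lying flat, with an upright round darker-wood grip knob (24 mm diameter, 32 mm tall, from 14 to 46 mm above the underside) in the middle of its top; 45 g. This point is on the knob's axis, half-way up the whole piece (23 mm above its underside, 46 mm over all); z up. Goes into the well of the same outline.
- triangle_piece_mid (a point): loose maple shape piece: a flat equilateral-triangle (corners 38 mm, sides 19 mm from the knob's axis) slab 14 mm thick, lying flat, with an upright round darker-wood grip knob (24 mm diameter, 32 mm tall, from 14 to 46 mm above the underside) in the middle of its top; 45 g. This point is on the knob's axis, half-way up the whole piece (23 mm above its underside, 46 mm over all); z up, x towards one corner. Goes into the well of the same outline.
- marble_a_center (a point): smooth solid green glass marble, 44 mm diameter, 110 g, lying on the counter (it can roll); this point is its centre (its axes mean nothing). The two marbles are alike; each goes into either cup of the marble stand, one per cup.
- marble_b_center (a point): the other green glass marble, the same size and weight; this point is its centre.
- square_well: fixed teal plastic sorter well: a round base disc 126 mm across and 4 mm thick, carrying a raised rim (5 mm thick, its top 12 mm above the counter) that forms a square (66 x 66 mm inside) well, where the square piece belongs with about 8 mm to spare all round; its floor is 4 mm above the counter. Origin: on the counter under the middle of the well; z up, x and y along its sides.
- round_well: fixed teal plastic sorter well: a round base disc 126 mm across and 4 mm thick, carrying a raised rim (5 mm thick, its top 12 mm above the counter) that forms a round (68 mm diameter inside) well, where the round piece belongs with about 8 mm to spare all round; its floor is 4 mm above the counter. Origin: on the counter under the middle of the well; z up.
- triangle_well: fixed teal plastic sorter well: a round base disc 126 mm across and 4 mm thick, carrying a raised rim (5 mm thick, its top 12 mm above the counter) that forms a equilateral-triangle (inner sides 26.5 mm, inner corners 53 mm from the middle) well, where the triangle piece belongs with about 8 mm to spare all round; its floor is 4 mm above the counter. Origin: on the counter under the middle of the well; z up, x towards one corner.
- marble_stand: fixed maple block 124 mm long (its x) x 50 mm wide (its y) x 18 mm high with two round cups (holes 24 mm diameter, 10 mm deep) in its top, on its long axis 35 mm either side of the middle (x = +35 and -35 mm). A seated marble rests on the cup's edge with its centre about 37 mm above the counter and centres itself if let go within some 8 mm of the cup's middle. Origin: on the counter under the block's middle; z up.
- mug: bystander: loose speckled white enamel mug, 86 mm diameter at the rim, 80 mm tall, handle to its +y (reaches 71 mm from its axis), off to the side of the work; leave it alone. Origin: centre of its underside.
There are look-alikes about, which are no part of the job. There is more than one size of the marble_stand; the one meant has the size given above. Leave any yellow look-alike of the part that bears square_piece_mid alone.

How it is judged:
By the outcome, as a careful person would: the job done as asked, in the order asked, and still so for the second after the job is handed in, with the robot touching nothing.
It also fails if it takes over 115 s, if anything falls off the work surface, if the arm or the gripper's body presses on something with over 40 N, if the wrist force passes 120 N, or if a joint passes its speed limit or range.

## Working session

There is one attempt and no reset: what is moved stays moved. The work goes in short steps, Python scripts to look and compute and a tool call to move; the robot and the scene stay as the last step left them, time stands still between calls to the robot, and variables do not carry over. Pictures are saved under pics/ and viewed, at most 14 in all, crops included, and the job is handed in when it is done.

Besides the shell and the picture viewer there is one more tool, called after ">>>" by a JSON object that holds its "fn" and its "kwargs", one argument or row to a line. carry_out: Moves the arm, as the interface text tells. Its arguments: {"type":"object","properties":{"commands":{"type":"array","items":{"type":"array","items":{"type":"number","minimum":-1,"maximum":1}}}},"required":["commands"]}

```bash
mkdir -p pics; cat > h.py <<'E'
import numpy as np, cv2
from station import telemetry, cams, arm
def shot(n,tag):
    c=cams.capture(n); cv2.imwrite(f'pics/{tag}.png',c['pixels'][:,:,::-1]); np.savez(f'pics/{tag}.npz',**{k:np.array(v) for k,v in c.items()}); return c
def ray(c,uv):
    K=np.array(c['intrinsics']);R=np.array(c['R']);t=np.array(c['t'])
    p=cv2.undistortPoints(np.array(uv,float).reshape(-1,1,2),K,np.array(c['distortion'])).reshape(-1,2)
    d=np.c_[p,np.ones(len(p))]@R
    return -R.T@t,d
def onz(c,uv,z):
    o,d=ray(c,uv); return o+d*((z-o[2])/d[:,2])[:,None]
def proj(c,X):
    R=np.array(c['R']);return cv2.projectPoints(np.array(X,float).reshape(-1,1,3),cv2.Rodrigues(R)[0],np.array(c['t']),np.array(c['intrinsics']),np.array(c['distortion']))[0].reshape(-1,2)
E
python3 - <<'E'
from h import *
for n in ('side','top'):
    c=shot(n,n+'0'); print(n,-c['R'].T@c['t'],c['R'][2])
s=telemetry.state(); print(s['time'],s['position'],s['eef_rot'],s['finger_gap'],arm.pinch_z)
E
```

```text
side [ 0.21936531 -0.4524283   0.80749992] [ 0.34200629  0.56330299 -0.75214456]
top [0.30692766 0.07703276 1.24519559] [ 0.17929256  0.00309391 -0.98379094]
0.1 [0.24082188 0.68338849 0.23049877] [[-9.43182082e-01  3.32276167e-01 -3.30979213e-04]
 [ 3.32276300e-01  9.43181088e-01 -1.37652929e-03]
 [-1.45214542e-04 -1.40829431e-03 -9.99998998e-01]] 0.08542127179066786 0.0187
```

View pics/top0.png

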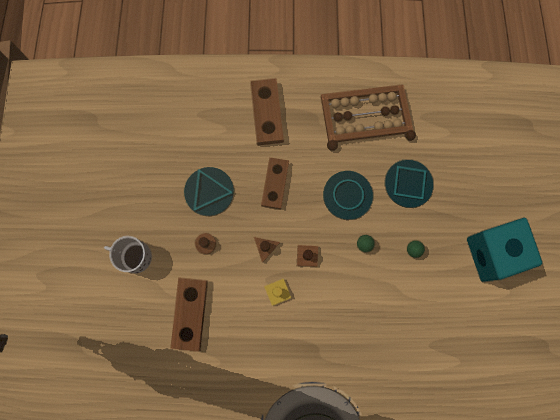

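View pics/side0.png

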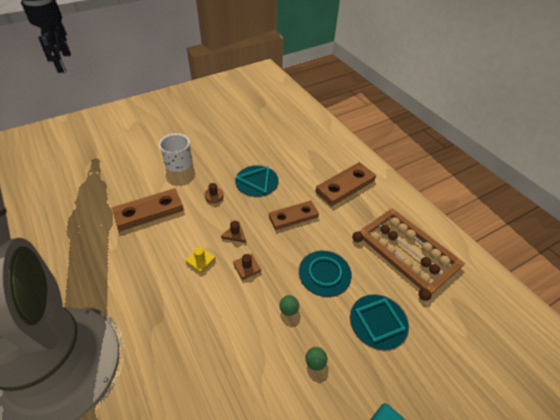

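The top view shows the triangle well at (209,191), round well at (348,195) and square well at (409,184). The loose pieces are round (206,243), triangle (266,247), square (308,256) and a yellow look-alike (279,291), with marbles at (366,243) and (416,249). There are three stand candidates: (268,112), (275,183) and (189,314). I'll measure their lengths next.

```bash
cat > m.py <<'E'
from h import *
def masks(c):
    hsv=cv2.cvtColor(c['pixels'],cv2.COLOR_RGB2HSV); return hsv
def blobs(m,lo=25):
    n,l,s,ce=cv2.connectedComponentsWithStats(m.astype(np.uint8)); return [(l==i,s[i],ce[i]) for i in range(1,n) if s[i][4]>=lo]
E
python3 - <<'E'
from m import *
c=dict(np.load('pics/top0.npz')); h=masks(c)
for p in [(275,170),(275,183),(270,120),(190,310),(206,250),(206,242),(312,262),(308,255),(270,256),(366,243),(416,249),(350,195),(365,195),(335,182),(240,300)]: print(p,h[p[1],p[0]])
for n,p in [('side',(293,214)),('side',(245,270)),('side',(289,305)),('side',(325,270))]:
    s=dict(np.load('pics/side0.npz'));print(p,masks(s)[p[1],p[0]])
# stands rough: top corners by hand
S={'A':[(251,80),(276,79),(284,143),(259,146)],'B':[(270,157),(289,160),(280,209),(262,206)],'C':[(179,279),(207,281),(199,351),(172,349)]}
for k,v in S.items():
    X=onz(c,v,.018); print(k,X.mean(0).round(3),[np.linalg.norm(X[i]-X[(i+1)%4]).round(3) for i in range(4)])
a=c['pixels'][150:300,170:450,::-1]; cv2.imwrite('pics/cropt.png',cv2.resize(a,(784,420),interpolation=cv2.INTER_CUBIC))
E
```

```text
(275, 170) [ 16 142  43]
(275, 183) [ 14 143 100]
(270, 120) [ 13 141 103]
(190, 310) [ 11 143  98]
(206, 250) [ 12 144  99]
(206, 242) [ 12 139  66]
(312, 262) [ 12 147 113]
(308, 255) [ 13 149  60]
(270, 256) [ 18 111  94]
(366, 243) [61 93 74]
(416, 249) [60 87 88]
(350, 195) [ 86 115  51]
(365, 195) [95 67 42]
(335, 182) [85 83 52]
(240, 300) [ 17 114 155]
(293, 214) [ 13 166 132]
(245, 270) [ 12 155  84]
(289, 305) [ 59  98 104]
(325, 270) [ 91 203  73]
A [0.799 0.112 0.018] [np.float64(0.065), np.float64(0.177), np.float64(0.064), np.float64(0.183)]
B [0.61  0.09  0.018] [np.float64(0.048), np.float64(0.127), np.float64(0.045), np.float64(0.127)]
C [0.284 0.293 0.018] [np.float64(0.069), np.float64(0.167), np.float64(0.065), np.float64(0.168)]
```

View pics/cropt.png

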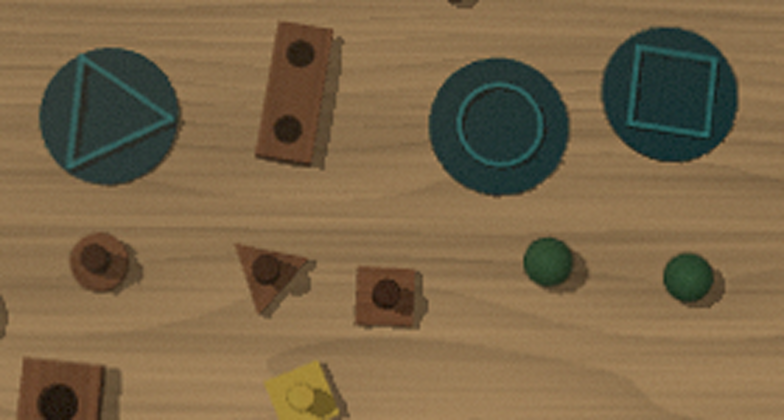

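Blob B at (275,183) measures 127 x 47 mm, so it is the 124 x 50 mm stand. The other two are about 175 x 65 mm. The crop confirms B, and it shows the brown square at (308,256), distinct from the yellow one. Now I'll triangulate everything.

```bash
cat >> m.py <<'E'
def near(m,p,r,lo=15):
    b=[x for x in blobs(m,lo) if np.hypot(*(x[2]-p))<r]
    return max(b,key=lambda x:x[1][4]) if b else None
def tri(c1,u1,c2,u2):
    o1,d1=ray(c1,[u1]);o2,d2=ray(c2,[u2]);d1=d1[0];d2=d2[0]
    st=np.linalg.lstsq(np.c_[d1,-d2],o2-o1,rcond=None)[0]
    a=o1+st[0]*d1;b=o2+st[1]*d2; return (a+b)/2,np.linalg.norm(a-b)
def load(tag): return dict(np.load(f'pics/{tag}.npz'))
def green(h): return (h[...,0]>45)&(h[...,0]<75)&(h[...,1]>60)
def brown(h): return (h[...,0]<17)&(h[...,1]>122)&(h[...,2]<150)
E
python3 - <<'E'
from m import *
t=load('top0');s=load('side0');ht=masks(t);hs=masks(s)
for n,a,b in [('mA',(366,243),(289,305)),('mB',(416,249),(316,358))]:
    x=near(green(ht),a,8);y=near(green(hs),b,8); print(n,x[1][4],y[1][4],*tri(t,x[2],s,y[2]))
for n,a,b in [('rnd',(206,243),(213,190)),('tri',(266,246),(235,228)),('sq',(308,255),(247,261))]:
    x=near(brown(ht)&(ht[...,2]<76),a,9);y=near(brown(hs)&(hs[...,2]<72),b,9)
    print(n,x and (x[1],x[2].round(1)),y and (y[1],y[2].round(1)))
    if x and y: print(*tri(t,x[2],s,y[2]))
    f=near(brown(ht),a,12); cn=max(cv2.findContours(f[0].astype(np.uint8),0,2)[0],key=cv2.contourArea)
    P=onz(t,cn.reshape(-1,2),.014)[:,:2].astype(np.float32)
    r=cv2.minAreaRect(P*1000); tr=cv2.minEnclosingTriangle(P*1000)[1].reshape(-1,2)
    print('  rect',np.round(r[0]),np.round(r[1]),round(r[2],1),'tri',tr.round().tolist(), 'circ',cv2.minEnclosingCircle(P*1000))
for n,a,b in [('sqw',(409,184),(379,321)),('rw',(348,195),(325,273)),('tw',(209,191),(257,180))]:
    for c,h,p in ((t,ht,a),(s,hs,b)):
        m=(h[...,0]>76)&(h[...,0]<112)&(h[...,1]>60); f=near(m,p,12,200)
        if f is None: print(n,'none');continue
        cn=max(cv2.findContours(f[0].astype(np.uint8),0,2)[0],key=cv2.contourArea)
        P=onz(c,cn.reshape(-1,2),.003)[:,:2].astype(np.float32)*1000
        print(n,'disc',cv2.fitEllipse(P))
    h=ht; z=(slice(a[1]-28,a[1]+28),slice(a[0]-28,a[0]+28)); m=np.zeros(h.shape[:2],bool)
    m[z]=(h[z][...,0]>76)&(h[z][...,0]<100)&(h[z][...,1]>60)&(h[z][...,2]>66)
    ys,xs=np.nonzero(m); P=onz(t,np.c_[xs,ys],.012)[:,:2].astype(np.float32)*1000
    print('  rim',len(P),cv2.minAreaRect(P),cv2.minEnclosingTriangle(P)[1].reshape(-1,2).round().tolist())
# stand cups
m=(ht[...,2]<60)&(ht[...,0]<25)
for a in [(277,170),(272,196)]:
    f=near(m,a,7,8); print('cup',f and (f[1],f[2],onz(t,[f[2]],.017)))
m=(hs[...,2]<60)
for a in [(281,216),(308,208)]:
    f=near(m,a,7,8); print('cup side',f and (f[1],f[2],onz(s,[f[2]],.015)))
f=near(brown(ht),(275,183),8,200); cn=max(cv2.findContours(f[0].astype(np.uint8),0,2)[0],key=cv2.contourArea)
print(cv2.minAreaRect(onz(t,cn.reshape(-1,2),.016)[:,:2].astype(np.float32)*1000))
E
```

```text
mA 224 275 [ 0.46035652 -0.12967488  0.02635904] 0.0005925941860678887
mB 222 352 [ 0.44729178 -0.25281289  0.02673845] 0.0007100555716182315
rnd (array([199, 237,  17,  15, 122], dtype=int32), array([206.3, 243.1])) (array([209, 185,   8,  11,  63], dtype=int32), array([212.9, 190.8]))
[0.45605709 0.25430941 0.03442365] 0.0008897811655864236
  rect [458. 260.] [51. 52.] 46.4 tri [[507.0, 266.0], [434.0, 209.0], [433.0, 300.0]] circ ((458.4579772949219, 260.1271057128906), 27.539724349975586)
tri (array([260, 241,  16,  13, 137], dtype=int32), array([267. , 246.6])) (array([231, 224,   8,  11,  69], dtype=int32), array([234.6, 229.7]))
[0.44881296 0.10814761 0.03264316] 0.00025781089169315754
  rect [454. 106.] [64. 56.] 19.2 tri [[477.0, 144.0], [463.0, 77.0], [411.0, 121.0]] circ ((451.6139831542969, 114.43745422363281), 36.67357635498047)
sq (array([303, 250,  15,  12, 131], dtype=int32), array([309.9, 255.6])) (array([242, 257,   9,  12,  74], dtype=int32), array([246.3, 263.4]))
[0.42792252 0.00537046 0.03386159] 0.00010035130510973091
  rect [430.  11.] [51. 49.] 0.2 tri [[460.
[... 1181 characters left out ...]
317382812) [[649.0, 287.0], [587.0, 194.0], [539.0, 295.0]]
cup (array([273, 165,   9,   9,  67], dtype=int32), array([277.        , 168.88059701]), array([[0.64621421, 0.08613403, 0.017     ]]))
cup (array([268, 191,  10,  10,  71], dtype=int32), array([272.25352113, 195.76056338]), array([[0.57730295, 0.0972005 , 0.017     ]]))
cup side (array([278, 215,   7,   4,  26], dtype=int32), array([281. , 216.5]), array([[0.57922573, 0.10026404, 0.015     ]]))
cup side (array([302, 208,   8,   4,  27], dtype=int32), array([305.40740741, 209.55555556]), array([[0.64834859, 0.08898942, 0.015     ]]))
((610.6080932617188, 91.60662078857422), (52.23047637939453, 127.77887725830078), 81.47125244140625)
```

>>> {"fn": "carry_out", "kwargs": {
  "commands": [
    [0,0,-0.036,0,0,0,0.3],
    [0,0,-0.036,0,0,0,0.3],
    [0,0,-0.036,0,0,0,0.3],
    [0,0,0,-0.022,-0.077,0,0.3],
    [0,0,0,-0.022,-0.077,0,0.3],
    [0,0,0,-0.022,-0.077,0,0.3],
    [0,0,0,-0.022,-0.077,0,0.3],
    [0,0,0,-0.022,-0.077,0,0.3]
  ]
}}

```text
time: 0.77
position: [0.2962, 0.4892, 0.2309]
eef_rot: [[-1.0, -0.001, -0.0], [-0.001, 1.0, -0.001], [0.0, -0.001, -1.0]]
force: [1.1, 0.3, 0.5]
finger_gap: 0.0554
gripper_force: 0.0
```

```bash
python3 - <<'E'
from m import *
s=load('side0')
print(onz(s,[(212.9,190.8),(234.6,229.7),(246.3,263.4)],.030))
st=telemetry.state(); print(st['time'],st['position'],st['eef_rot'],st['finger_gap'],st['joint_positions'])
E
```

```text
[[0.45783562 0.25826894 0.03      ]
 [0.44950659 0.10988642 0.03      ]
 [0.42902497 0.00766125 0.03      ]]
0.7667 [0.2962016  0.48920387 0.23091168] [[-9.99999801e-01 -6.04964359e-04 -1.76188469e-04]
 [-6.04845774e-04  9.99999591e-01 -6.72332904e-04]
 [ 1.76595134e-04 -6.72226204e-04 -9.99999758e-01]] 0.05543889761886931 [-59.99782708  23.9900485   -6.24228907 111.77747911   3.62858284
  44.45556193  21.73655111]
```

>>> {"fn": "carry_out", "kwargs": {
  "commands": [
    [0,0,0,-0.0223,-0.0799,0,0.3],
    [0,0,0,-0.0223,-0.0799,0,0.3],
    [0,0,0,-0.0223,-0.0799,0,0.3],
    [0,0,0,-0.0223,-0.0799,0,0.3],
    [0,0,0,-0.0223,-0.0799,0,0.3],
    [0,0,0,-0.0223,-0.0799,0,0.3],
    [0,0,0,-0.0223,-0.0799,0,0.3],
    [0,0,0,-0.0223,-0.0799,0,0.3]
  ]
}}

```text
time: 1.43
position: [0.3854, 0.1698, 0.2313]
eef_rot: [[-1.0, -0.001, 0.0], [-0.001, 1.0, -0.0], [-0.0, -0.0, -1.0]]
force: [0.9, 0.4, -0.8]
finger_gap: 0.0554
gripper_force: 0.0
```

>>> {"fn": "carry_out", "kwargs": {
  "commands": [
    [0,0,0,-0.0223,-0.0799,0,0.3],
    [0,0,0,-0.0223,-0.0799,0,0.3],
    [0,0,0,-0.0223,-0.0799,0,0.3],
    [0,0,0,-0.0223,-0.0799,0,0.3],
    [0,0,0,0,0,0.08,0.3],
    [0,0,0,0,0,0.08,0.3],
    [0,0,0,0,0,0.08,0.3],
    [0,0,0,0,0,0.04,0.3]
  ]
}}

```text
time: 2.1
position: [0.429, 0.0115, 0.0882]
eef_rot: [[-1.0, 0.0, -0.003], [0.0, 1.0, -0.0], [0.003, -0.0, -1.0]]
force: [0.1, 0.1, 0.7]
finger_gap: 0.0558
gripper_force: 0.0
```

```bash
python3 - <<'E'
from m import *
s=shot('side','side1'); st=telemetry.state(); p=st['position']; print(p)
print(proj(s,[p,[.430,.010,.046]]))
cv2.imwrite('pics/c1.png',cv2.resize(s['pixels'][140:340,130:380,::-1],(750,600),interpolation=cv2.INTER_CUBIC))
E
```

```text
[0.42821111 0.0117051  0.08639325]
[[244.2572042  248.28148996]
 [245.96540462 258.64969788]]
```

View pics/c1.png

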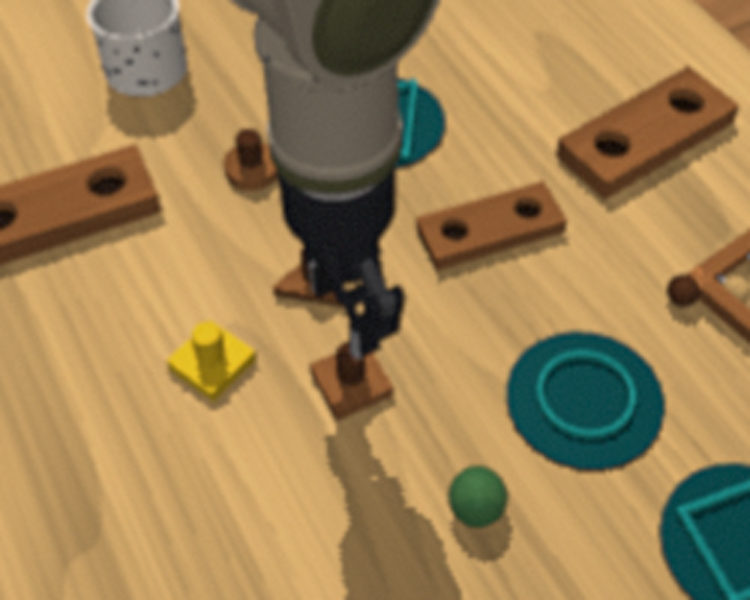

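The view shows the open fingers directly above the square's knob, at crop (350,365). I'll descend and grip.

>>> {"fn": "carry_out", "kwargs": {
  "commands": [
    [0,0,0,-0.004,-0.002,0.07,0.3],
    [0,0,0,0,0,0.066,0.3],
    [0,0,0,0,0,0,0.3],
    [0,0,0,0,0,0,-1],
    [0,0,0,0,0,0,-1],
    [0,0,0,0,0,0,-1],
    [0,0,0,0,0,0,-1],
    [0,0,0,0,0,0,-1]
  ]
}}

```text
time: 2.82
position: [0.4324, 0.0083, 0.0483]
eef_rot: [[-1.0, -0.001, -0.002], [-0.001, 1.0, -0.008], [0.002, -0.008, -1.0]]
force: [-0.2, 0.5, -0.7]
finger_gap: -0.0001
gripper_force: 0.0
```

```bash
python3 - <<'E'
from m import *
st=telemetry.state(); print(st)
E
```

```text
{'time': 2.8167, 'joint_positions': array([ -7.77387212,  34.99011207,  -1.73532469, 137.34864563,
        10.52615274,   7.99773038,  70.40408123]), 'qvel': array([ 0.08202428,  0.47551466, -0.09347789,  0.01023129,  0.61411611,
       -0.17982313, -0.68028551]), 'tau': array([ 1.50541129e-02, -5.69352043e+01,  1.29622020e+00, -4.25554678e+00,
       -4.43453074e-02,  3.45445261e-02,  4.88690974e-02]), 'position': array([0.4323739 , 0.00834704, 0.04825147]), 'eef_rot': array([[-9.99997846e-01, -5.30029862e-04, -2.00684571e-03],
       [-5.12985447e-04,  9.99963877e-01, -8.48414720e-03],
       [ 2.01127006e-03, -8.48309944e-03, -9.99961995e-01]]), 'force': array([-0.16400679,  0.53173549, -0.67632546]), 'torque': array([-0.02072435,  0.01855117, -0.0076779 ]), 'gripper_force': 0.0, 'finger_gap': -0.00011078933918137781}
```

Joint 6 is near its lower limit (6°) this close in, so the descent stopped short. I'll tilt the tool about 7° so the tip points towards the base, which frees the wrist.

>>> {"fn": "carry_out", "kwargs": {
  "commands": [
    [0,0,0,0,0,-0.04,0.3],
    [0,0,0,0,0,-0.04,0.3],
    [0,0.013,0,0,0,0,0.3],
    [0,0.013,0,0,0,0,0.3],
    [0,0.013,0,0,0,0,0.3],
    [0,0,0,0,0,0,0.3],
    [0,0,0,0,0,0,0.3],
    [0,0,0,0,0,0,0.3]
  ]
}}

```text
time: 3.48
position: [0.4316, 0.0085, 0.0874]
eef_rot: [[-0.992, -0.0, -0.125], [0.001, 1.0, -0.009], [0.125, -0.009, -0.992]]
force: [-0.5, 0.2, -0.1]
finger_gap: 0.0556
gripper_force: 0.0
```

```bash
cat > st.py <<'E'
from m import *
import sys
st=telemetry.state(); print(st['time'],st['position'].round(4),st['joint_positions'].round(1),'gap',round(st['finger_gap'],4)); R=st['eef_rot'];print(R.round(4))
if len(sys.argv)>3:
    d=np.array([float(a) for a in sys.argv[1:4]])-st['position']; print('tool shift',(R.T@d/.5).round(4))
E
python3 st.py .430 .010 .018
```

```text
3.4833 [0.4316 0.0085 0.0874] [ -3.   31.7  -7.4 130.9   7.6  24.9  73.3] gap 0.0556
[[-9.921e-01 -4.000e-04 -1.252e-01]
 [ 7.000e-04  1.000e+00 -8.700e-03]
 [ 1.252e-01 -8.700e-03 -9.921e-01]]
tool shift [-0.0142  0.0042  0.1381]
```

>>> {"fn": "carry_out", "kwargs": {
  "commands": [
    [0,0,0,-0.0025,0.001,0.035,0.3],
    [0,0,0,-0.0025,0.001,0.035,0.3],
    [0,0,0,-0.0025,0.001,0.034,0.3],
    [0,0,0,-0.0025,0.001,0.034,0.3],
    [0,0,0,0,0,0,0.3],
    [0,0,0,0,0,0,0.3],
    [0,0,0,0,0,0,0.3],
    [0,0,0,0,0,0,0.3]
  ]
}}

```text
time: 4.15
position: [0.4286, 0.01, 0.0191]
eef_rot: [[-0.992, -0.001, -0.125], [0.001, 1.0, -0.009], [0.125, -0.009, -0.992]]
force: [0.3, -0.4, -0.5]
finger_gap: 0.0557
gripper_force: 0.0
```

```bash
python3 st.py .428 .010 .018
```

```text
4.15 [0.4286 0.01   0.0191] [ -5.2  39.5  -4.8 133.2   9.6  14.7  71.5] gap 0.0557
[[-9.922e-01 -5.000e-04 -1.247e-01]
 [ 6.000e-04  1.000e+00 -8.600e-03]
 [ 1.247e-01 -8.600e-03 -9.922e-01]]
tool shift [0.0009 0.     0.0024]
```

>>> {"fn": "carry_out", "kwargs": {
  "commands": [
    [0,0,0,0,0,0,-1],
    [0,0,0,0,0,0,-1],
    [0,0,0,0,0,0,-1],
    [0,0,0,0,0,0,-1],
    [0,0,0,0,0,0,-1],
    [0,0,0,0,0,0,-1],
    [0,0,0,0,0,-0.04,-1],
    [0,0,0,0,0,-0.06,-1]
  ]
}}

```text
time: 4.82
position: [0.4333, 0.0104, 0.0671]
eef_rot: [[-0.992, -0.001, -0.13], [0.0, 1.0, -0.009], [0.13, -0.009, -0.991]]
force: [0.6, 0.1, 0.1]
finger_gap: 0.0226
gripper_force: 59.1
```

>>> {"fn": "carry_out", "kwargs": {
  "commands": [
    [0,-0.0138,0,0,0,-0.03,-1],
    [0,-0.0138,0,0,0,-0.03,-1],
    [0,-0.0138,0,0,0,-0.03,-1],
    [0,0,0.025,-0.05,0,0,-1],
    [0,0,0.025,-0.05,0,0,-1],
    [0,0,0,-0.05,-0.05,0,-1],
    [0,0,0,-0.05,-0.06,0,-1],
    [0,0,0,-0.05,-0.06,0,-1]
  ]
}}

```text
time: 5.48
position: [0.5501, -0.0873, 0.1144]
eef_rot: [[-0.988, 0.154, 0.004], [0.154, 0.988, -0.009], [-0.006, -0.008, -1.0]]
force: [-0.7, 0.2, -1.0]
finger_gap: 0.0225
gripper_force: 59.1
```

```bash
python3 st.py .618 -.248 .110
```

```text
5.4833 [ 0.5501 -0.0873  0.1144] [  6.6  32.2  -5.3 119.6   7.   28.3  77.1] gap 0.0225
[[-0.9881  0.1537  0.0044]
 [ 0.1537  0.9881 -0.0086]
 [-0.0057 -0.0078 -1.    ]]
tool shift [-0.1835 -0.2966  0.0121]
```

>>> {"fn": "carry_out", "kwargs": {
  "commands": [
    [0,0,0,-0.0367,-0.0593,0,-1],
    [0,0,0,-0.0367,-0.0593,0,-1],
    [0,0,0,-0.0367,-0.0593,0,-1],
    [0,0,0,-0.0367,-0.0593,0,-1],
    [0,0,0,-0.0367,-0.0593,0,-1],
    [0,0,0,0,0,0.04,-1],
    [0,0,0,0,0,0.06,-1],
    [0,0,0,0,0,0,-1]
  ]
}}

```text
time: 6.15
position: [0.6139, -0.248, 0.0612]
eef_rot: [[-0.988, 0.157, -0.003], [0.157, 0.988, -0.007], [0.001, -0.007, -1.0]]
force: [-1.5, 0.8, -1.3]
finger_gap: 0.0228
gripper_force: 59.2
```

```bash
python3 st.py .618 -.248 .024; python3 - <<'E'
from m import *
a=shot('top','top2')['pixels'][140:240,350:480,::-1]; b=shot('side','side2')['pixels'][260:380,320:450,::-1]
cv2.imwrite('pics/c2.png',np.hstack([cv2.resize(a,(390,300)),cv2.resize(b,(390,300))]))
E
```

```text
6.15 [ 0.6139 -0.248   0.0612] [ 20.8  41.8  -6.1 106.8   8.5  31.9  89.9] gap 0.0228
[[-0.9876  0.1571 -0.0025]
 [ 0.1572  0.9876 -0.0066]
 [ 0.0015 -0.007  -1.    ]]
tool shift [-0.0082  0.0017  0.0744]
```

View pics/c2.png

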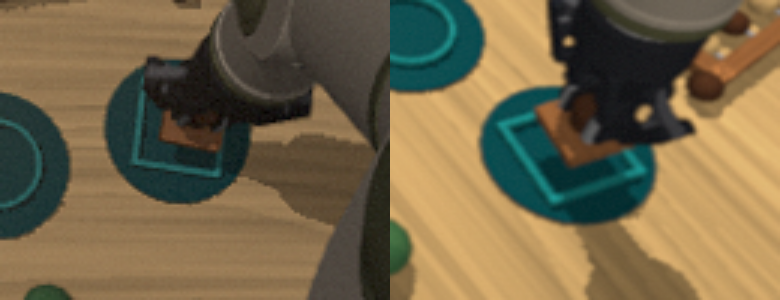

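The square piece hangs level over the square well, with its edges parallel to the rim: slab at crop (190,130) in the top view and (580,135) in the side view. I'll lower it.

>>> {"fn": "carry_out", "kwargs": {
  "commands": [
    [0,0,0,-0.006,0.001,0.02,-1],
    [0,0,0,-0.002,0,0.02,-1],
    [0,0,0,0,0,0.017,-1],
    [0,0,0,0,0,0.016,-1],
    [0,0,0,0,0,0,-1],
    [0,0,0,0,0,0,-1],
    [0,0,0,0,0,0,-1],
    [0,0,0,0,0,0,-1]
  ]
}}

```text
time: 6.92
position: [0.6211, -0.2485, 0.0294]
eef_rot: [[-0.988, 0.156, 0.004], [0.156, 0.988, -0.009], [-0.005, -0.008, -1.0]]
force: [-0.9, -0.4, -0.5]
finger_gap: 0.0227
gripper_force: 59.2
```

```bash
python3 st.py .618 -.248 .023; python3 - <<'E'
from m import *
a=shot('top','top3')['pixels'][140:240,350:480,::-1]; b=shot('side','side3')['pixels'][260:380,320:450,::-1]
cv2.imwrite('pics/c3.png',np.hstack([cv2.resize(a,(390,300)),cv2.resize(b,(390,300))]))
E
```

```text
6.9167 [ 0.6211 -0.2485  0.0294] [ 20.3  44.6  -5.6 106.8   9.   28.7  89.4] gap 0.0227
[[-0.9878  0.1559  0.0041]
 [ 0.1559  0.9877 -0.0089]
 [-0.0055 -0.0081 -1.    ]]
tool shift [0.0064 0.0001 0.0129]
```

View pics/c3.png

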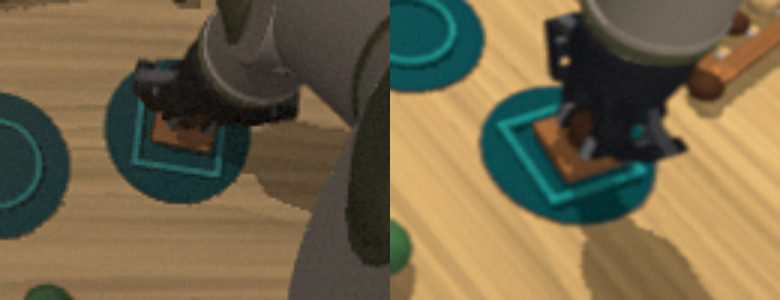

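The slab sits inside the rim, slightly toward +x. I'll shift it 3 mm, lower, release and rise.

>>> {"fn": "carry_out", "kwargs": {
  "commands": [
    [0,0,0,0.006,0,0.006,-1],
    [0,0,0,0,0,0.0065,-1],
    [0,0,0,0,0,0,-1],
    [0,0,0,0,0,0,0.3],
    [0,0,0,0,0,0,0.3],
    [0,0,0,0,0,0,0.3],
    [0,0,0,0,0,-0.05,0.3],
    [0,0,0,0,0,-0.08,0.3]
  ]
}}

```text
time: 7.68
position: [0.615, -0.2465, 0.0843]
eef_rot: [[-0.988, 0.156, -0.004], [0.156, 0.988, -0.006], [0.003, -0.007, -1.0]]
force: [1.2, -0.3, 0.4]
finger_gap: 0.0555
gripper_force: 0.0
```

```bash
python3 st.py .4585 .260 .12
```

```text
7.6833 [ 0.615  -0.2465  0.0843] [ 20.9  40.1  -6.5 106.1   8.2  34.4  90.2] gap 0.0555
[[-0.9878  0.1556 -0.0038]
 [ 0.1556  0.9878 -0.0062]
 [ 0.0028 -0.0068 -1.    ]]
tool shift [ 0.4671  0.9514 -0.0765]
```

>>> {"fn": "carry_out", "kwargs": {
  "commands": [
    [0,0,0,0,0,-0.077,0.3],
    [0,0,0,0.0359,0.0732,0,0.3],
    [0,0,0,0.0359,0.0732,0,0.3],
    [0,0,0,0.0359,0.0732,0,0.3],
    [0,0,0,0.0359,0.0732,0,0.3],
    [0,0,0,0.0359,0.0732,0,0.3],
    [0,0,0,0.0359,0.0732,0,0.3],
    [0,0,0,0.0359,0.0732,0,0.3]
  ]
}}

```text
time: 8.35
position: [0.5324, 0.027, 0.1235]
eef_rot: [[-0.988, 0.156, 0.004], [0.156, 0.988, -0.009], [-0.005, -0.008, -1.0]]
force: [1.4, 0.7, -0.7]
finger_gap: 0.0555
gripper_force: 0.0
```

>>> {"fn": "carry_out", "kwargs": {
  "commands": [
    [0,0,0,0.0359,0.0732,0,0.3],
    [0,0,0,0.0359,0.0732,0,0.3],
    [0,0,0,0.0359,0.0732,0,0.3],
    [0,0,0,0.0359,0.0732,0,0.3],
    [0,0,0,0.0359,0.0732,0,0.3],
    [0,0,0,0.0359,0.0732,0,0.3],
    [0,0,0,0,0,0.06,0.3],
    [0,0,0,0,0,0,0.3]
  ]
}}

```text
time: 9.02
position: [0.4589, 0.2615, 0.0884]
eef_rot: [[-0.989, 0.15, 0.001], [0.15, 0.989, -0.01], [-0.002, -0.01, -1.0]]
force: [-1.1, -1.1, -1.5]
finger_gap: 0.0555
gripper_force: 0.0
```

```bash
python3 st.py .4585 .260 .018;python3 - <<'E'
from m import *
# check square in well from side & top
for n,p in (('top',(409,184)),('side',(379,321))):
    c=shot(n,n+'4'); h=masks(c); m=brown(h); f=near(m,p,15,40)
    cn=max(cv2.findContours(f[0].astype(np.uint8),0,2)[0],key=cv2.contourArea)
    print(n,f[1],cv2.minAreaRect(onz(c,cn.reshape(-1,2),.018)[:,:2].astype(np.float32)*1000))
E
```

```text
9.0167 [0.4589 0.2615 0.0884] [-35.   33.4  -1.6 123.9   3.5  23.   41.8] gap 0.0555
[[-9.887e-01  1.499e-01  5.000e-04]
 [ 1.499e-01  9.886e-01 -9.800e-03]
 [-2.000e-03 -9.700e-03 -1.000e+00]]
tool shift [ 0.0006 -0.0017  0.1408]
top [400 170  22  23 380] ((620.2946166992188, -249.7323455810547), (51.011966705322266, 52.93241882324219), 79.26324462890625)
side [367 305  32  29 580] ((620.6983642578125, -249.7745819091797), (54.01237487792969, 53.210758209228516), 78.41341400146484)
```

The square piece sits at about (620,-250) mm, within 2 mm of the well's middle. Next is the round piece.

>>> {"fn": "carry_out", "kwargs": {
  "commands": [
    [0,0,0,0,-0.002,0.05,0.3],
    [0,0,0,0,0,0.05,0.3],
    [0,0,0,0,0,0.04,0.3],
    [0,0,0,0,0,0,0.3],
    [0,0,0,0,0,0,0.3],
    [0,0,0,0,0,0,-1],
    [0,0,0,0,0,0,-1],
    [0,0,0,0,0,0,-1]
  ]
}}

```text
time: 9.78
position: [0.4625, 0.2575, 0.023]
eef_rot: [[-0.988, 0.157, 0.006], [0.157, 0.988, -0.007], [-0.007, -0.006, -1.0]]
force: [-1.0, -1.2, 13.1]
finger_gap: 0.0226
gripper_force: 58.1
```

>>> {"fn": "carry_out", "kwargs": {
  "commands": [
    [0,0,0,0,0,0,-1],
    [0,0,0,0,0,0,-1],
    [0,0,0,0,0,0,-1],
    [0,0,0,0,0,-0.04,-1],
    [0,0,0,0,0,-0.08,-1],
    [0,0,0,0,0,-0.08,-1],
    [0,0,0,0,0,0,-1],
    [0,0,0,0,0,0,-1]
  ]
}}

```text
time: 10.45
position: [0.4625, 0.2589, 0.1246]
eef_rot: [[-0.988, 0.156, 0.009], [0.156, 0.988, -0.005], [-0.01, -0.004, -1.0]]
force: [0.4, -1.1, -0.5]
finger_gap: 0.0219
gripper_force: 59.0
```

```bash
python3 st.py .586 -.091 .12
```

```text
10.45 [0.4625 0.2589 0.1246] [-34.4  29.9  -1.9 122.7   3.3  27.2  42.1] gap 0.0219
[[-0.9877  0.1563  0.0088]
 [ 0.1563  0.9877 -0.0053]
 [-0.0095 -0.0039 -0.9999]]
tool shift [-0.3532 -0.6526  0.015 ]
```

>>> {"fn": "carry_out", "kwargs": {
  "commands": [
    [0,0,0,-0.0353,-0.0653,0,-1],
    [0,0,0,-0.0353,-0.0653,0,-1],
    [0,0,0,-0.0353,-0.0653,0,-1],
    [0,0,0,-0.0353,-0.0653,0,-1],
    [0,0,0,-0.0353,-0.0653,0,-1],
    [0,0,0,-0.0353,-0.0653,0,-1],
    [0,0,0,-0.0353,-0.0653,0,-1],
    [0,0,0,-0.0353,-0.0653,0,-1]
  ]
}}

```text
time: 11.12
position: [0.5596, -0.0236, 0.1234]
eef_rot: [[-0.988, 0.156, 0.002], [0.156, 0.988, -0.009], [-0.004, -0.008, -1.0]]
force: [0.3, 0.7, -0.3]
finger_gap: 0.022
gripper_force: 59.0
```

>>> {"fn": "carry_out", "kwargs": {
  "commands": [
    [0,0,0,-0.0353,-0.0653,0,-1],
    [0,0,0,-0.0353,-0.0653,0,-1],
    [0,0,0,0,0,0.06,-1],
    [0,0,0,0,0,0.06,-1],
    [0,0,0,0,0,0.03,-1],
    [0,0,0,0,0,0.02,-1],
    [0,0,0,0,0,0,-1],
    [0,0,0,0,0,0,-1]
  ]
}}

```text
time: 11.78
position: [0.5846, -0.0922, 0.0395]
eef_rot: [[-0.988, 0.156, 0.002], [0.156, 0.988, -0.009], [-0.004, -0.008, -1.0]]
force: [-0.3, 0.9, -0.8]
finger_gap: 0.0221
gripper_force: 59.0
```

```bash
python3 st.py .586 -.091 .024; python3 - <<'E'
from m import *
a=shot('top','top5')['pixels'][145:245,290:420,::-1]; b=shot('side','side5')['pixels'][210:330,260:390,::-1]
cv2.imwrite('pics/c5.png',np.hstack([cv2.resize(a,(390,300)),cv2.resize(b,(390,360))[:300]]))
E
```

```text
11.7833 [ 0.5846 -0.0922  0.0395] [  6.1  40.5  -4.4 117.    8.7  22.6  75.8] gap 0.0221
[[-0.9878  0.1556  0.0025]
 [ 0.1555  0.9878 -0.0086]
 [-0.0038 -0.0081 -1.    ]]
tool shift [-0.0023  0.0031  0.0309]
```

View pics/c5.png

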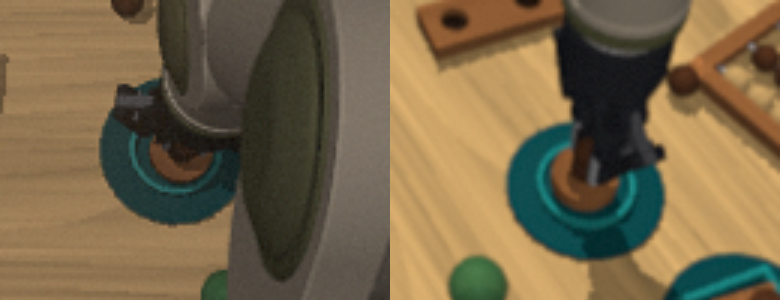

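The round piece hangs within the round rim in both views, at crop (183,150) and (587,185). I'll lower and release.

>>> {"fn": "carry_out", "kwargs": {
  "commands": [
    [0,0,0,-0.002,0.002,0.014,-1],
    [0,0,0,0,0,0.01,-1],
    [0,0,0,0,0,0.007,-1],
    [0,0,0,0,0,0,-1],
    [0,0,0,0,0,0,0.3],
    [0,0,0,0,0,0,0.3],
    [0,0,0,0,0,0,0.3],
    [0,0,0,0,0,-0.04,0.3]
  ]
}}

```text
time: 12.55
position: [0.5844, -0.0913, 0.0416]
eef_rot: [[-0.988, 0.156, -0.001], [0.156, 0.988, -0.008], [-0.0, -0.008, -1.0]]
force: [-0.1, -0.3, 0.4]
finger_gap: 0.0557
gripper_force: 0.0
```

>>> {"fn": "carry_out", "kwargs": {
  "commands": [
    [0,0,-0.026,0,0,-0.08,0.3],
    [0,0,-0.026,0,0,-0.04,0.3],
    [0,0.013,0,0,0,0,0.3],
    [0,0.013,0,0,0,0,0.3],
    [0,0.013,0,0,0,0,0.3],
    [0,0,0,0,0,0,0.3],
    [0,0,0,0,0,0,0.3],
    [0,0,0,0,0,0,0.3]
  ]
}}

```text
time: 13.22
position: [0.5853, -0.0911, 0.1038]
eef_rot: [[-0.993, -0.007, -0.118], [-0.006, 1.0, -0.009], [0.119, -0.009, -0.993]]
force: [-0.4, 1.3, -0.3]
finger_gap: 0.0554
gripper_force: 0.0
```

```bash
python3 st.py .4495 .113 .10
```

```text
13.2167 [ 0.5853 -0.0911  0.1038] [  8.8  37.2  -9.  110.    9.5  40.4  84.1] gap 0.0554
[[-0.9929 -0.0068 -0.1185]
 [-0.0057  0.9999 -0.0095]
 [ 0.1185 -0.0087 -0.9929]]
tool shift [0.2665 0.4101 0.0359]
```

>>> {"fn": "carry_out", "kwargs": {
  "commands": [
    [0,0,0,0.038,0.0586,0.005,0.3],
    [0,0,0,0.038,0.0586,0.005,0.3],
    [0,0,0,0.038,0.0586,0.005,0.3],
    [0,0,0,0.038,0.0586,0.005,0.3],
    [0,0,0,0.038,0.0586,0.005,0.3],
    [0,0,0,0.038,0.0586,0.005,0.3],
    [0,0,0,0.038,0.0586,0.005,0.3],
    [0,0,0,0,0,0,0.3]
  ]
}}

```text
time: 13.88
position: [0.446, 0.1183, 0.1011]
eef_rot: [[-0.993, -0.015, -0.12], [-0.014, 1.0, -0.008], [0.12, -0.006, -0.993]]
force: [-0.7, -0.4, 0.2]
finger_gap: 0.0554
gripper_force: 0.0
```

```bash
python3 st.py .4485 .113 .020;python3 - <<'E'
from m import *
for n,p in (('top',(348,195)),('side',(325,270))):
    c=shot(n,n+'6'); h=masks(c); f=near(brown(h),p,15,40)
    if f is None: print('none');continue
    cn=max(cv2.findContours(f[0].astype(np.uint8),0,2)[0],key=cv2.contourArea)
    print(n,f[1],cv2.minAreaRect(onz(c,cn.reshape(-1,2),.018)[:,:2].astype(np.float32)*1000))
E
```

```text
13.8833 [0.446  0.1183 0.1011] [-13.5  31.4  -9.9 126.9   6.1  28.8  63. ] gap 0.0554
[[-0.9926 -0.0146 -0.1202]
 [-0.0137  0.9999 -0.0081]
 [ 0.1203 -0.0064 -0.9927]]
tool shift [-0.0243 -0.0097  0.1604]
none
side [314 260  22  22 372] ((582.5491333007812, -92.12434387207031), (57.05795669555664, 50.24988555908203), 60.51554489135742)
```

>>> {"fn": "carry_out", "kwargs": {
  "commands": [
    [0,0,0,-0.006,-0.0025,0.04,0.3],
    [0,0,0,-0.006,-0.0025,0.04,0.3],
    [0,0,0,-0.006,-0.0025,0.04,0.3],
    [0,0,0,-0.006,-0.0025,0.04,0.3],
    [0,0,0,0,0,0,0.3],
    [0,0,0,0,0,0,0.3],
    [0,0,0,0,0,0,0.3],
    [0,0,0,0,0,0,0.3]
  ]
}}

```text
time: 14.65
position: [0.4535, 0.1072, 0.0212]
eef_rot: [[-0.993, -0.006, -0.117], [-0.005, 1.0, -0.009], [0.117, -0.008, -0.993]]
force: [-0.1, -0.5, 1.0]
finger_gap: 0.0555
gripper_force: 0.0
```

```bash
python3 st.py .4485 .113 .020
```

```text
14.65 [0.4535 0.1072 0.0212] [-14.3  40.   -7.  128.6   8.6  18.3  62.1] gap 0.0555
[[-0.9931 -0.0061 -0.1169]
 [-0.005   0.9999 -0.009 ]
 [ 0.1169 -0.0084 -0.9931]]
tool shift [0.0095 0.0118 0.0034]
```

>>> {"fn": "carry_out", "kwargs": {
  "commands": [
    [0,0,0,0.0095,0.0115,0.002,0.3],
    [0,0,0,0,0,0,0.3],
    [0,0,0,0,0,0,-1],
    [0,0,0,0,0,0,-1],
    [0,0,0,0,0,0,-1],
    [0,0,0,0,0,0,-1],
    [0,0,0,0,0,0,-1],
    [0,0,0,0,0,0,-1]
  ]
}}

```text
time: 15.32
position: [0.4481, 0.1132, 0.0202]
eef_rot: [[-0.993, -0.007, -0.118], [-0.006, 1.0, -0.009], [0.118, -0.009, -0.993]]
force: [-1.0, 1.1, 7.9]
finger_gap: 0.0225
gripper_force: 58.3
```

>>> {"fn": "carry_out", "kwargs": {
  "commands": [
    [0,0,0,0,0,-0.04,-1],
    [0,0,0,0,0,-0.08,-1],
    [0,-0.013,0,0,0,-0.06,-1],
    [0,-0.013,0,0,0,0,-1],
    [0,-0.013,0,0,0,0,-1],
    [0,0,0,0,0,0,-1],
    [0,0,0,0,0,0,-1],
    [0,0,0,0,0,0,-1]
  ]
}}

```text
time: 15.98
position: [0.4587, 0.114, 0.1088]
eef_rot: [[-1.0, -0.007, 0.003], [-0.007, 1.0, -0.009], [-0.002, -0.009, -1.0]]
force: [0.1, -0.7, -0.5]
finger_gap: 0.0221
gripper_force: 59.1
```

```bash
python3 st.py .593 .260 .11
```

```text
15.9833 [0.4587 0.114  0.1088] [-16.9  29.   -6.  130.1   9.5  21.3  59.4] gap 0.0221
[[-1.     -0.007   0.0025]
 [-0.007   0.9999 -0.009 ]
 [-0.0025 -0.009  -1.    ]]
tool shift [-0.2706  0.29   -0.0043]
```

>>> {"fn": "carry_out", "kwargs": {
  "commands": [
    [0,0,0,-0.0451,0.0483,0,-1],
    [0,0,0,-0.0451,0.0483,0,-1],
    [0,0,0,-0.0451,0.0483,0,-1],
    [0,0,0,-0.0451,0.0483,0,-1],
    [0,0,0,-0.0451,0.0483,0,-1],
    [0,0,0,-0.0451,0.0483,0,-1],
    [0,0,0.032,0,0,0,-1],
    [0,0,0.032,0,0,0,-1]
  ]
}}

```text
time: 16.65
position: [0.594, 0.2615, 0.1069]
eef_rot: [[-0.981, 0.196, 0.002], [0.196, 0.981, -0.008], [-0.004, -0.007, -1.0]]
force: [-0.5, -0.5, -0.0]
finger_gap: 0.0223
gripper_force: 59.1
```

>>> {"fn": "carry_out", "kwargs": {
  "commands": [
    [0,0,0.032,0,0,0,-1],
    [0,0,0.032,0,0,0,-1],
    [0,0,0,0,0,0.06,-1],
    [0,0,0,0,0,0.06,-1],
    [0,0,0,0,0,0.01,-1],
    [0,0,0,0,0,0,-1],
    [0,0,0,0,0,0,-1],
    [0,0,0,0,0,0,-1]
  ]
}}

```text
time: 17.32
position: [0.594, 0.2594, 0.0444]
eef_rot: [[-0.923, 0.385, 0.005], [0.385, 0.923, -0.008], [-0.008, -0.005, -1.0]]
force: [-0.2, 0.4, -0.2]
finger_gap: 0.0225
gripper_force: 59.1
```

```bash
python3 st.py .593 .260 .024; python3 - <<'E'
from m import *
a=shot('top','top7')['pixels'][141:241,144:274,::-1]; b=shot('side','side7')['pixels'][120:220,192:322,::-1]
cv2.imwrite('pics/c7.png',np.hstack([cv2.resize(a,(390,300)),cv2.resize(b,(390,300))]))
E
```

```text
17.3167 [0.594  0.2594 0.0444] [-29.2  42.5   0.5 109.4   0.4  28.1  38.1] gap 0.0225
[[-0.9227  0.3855  0.0048]
 [ 0.3854  0.9227 -0.008 ]
 [-0.0075 -0.0055 -1.    ]]
tool shift [0.0027 0.0005 0.0407]
```

View pics/c7.png

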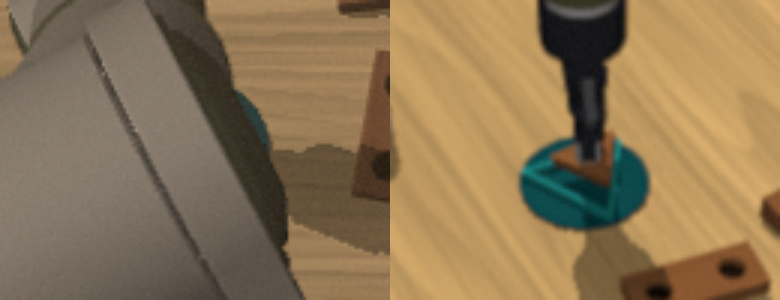

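The triangle piece hangs over the triangle well, pointing the same way as it. I'll check the corners by number.

```bash
python3 - <<'E'
from m import *
c=load('side7'); X=onz(c,[(246.3,173.3),(264.3,182.3),(266.3,164)],.037)*1000; print(X.round(),X.mean(0).round())
d=X[:,:2]-X[:,:2].mean(0); print(np.degrees(np.arctan2(d[:,1],d[:,0])).round())
W=onz(c,[(192+(522-390)/3,120+168/3),(192+(612-390)/3,120+219/3),(192+(617-390)/3,120+143/3)],.012)*1000; print(W.round(),W.mean(0).round())
d=W[:,:2]-W[:,:2].mean(0); print(np.degrees(np.arctan2(d[:,1],d[:,0])).round())
E
```

```text
[[565. 268.  37.]
 [592. 212.  37.]
 [633. 274.  37.]] [597. 252.  37.]
[152. -97.  32.]
[[545. 296.  12.]
 [588. 195.  12.]
 [642. 282.  12.]] [592. 258.  12.]
[141. -94.  26.]
```

>>> {"fn": "carry_out", "kwargs": {
  "commands": [
    [0,0,0.01,0.008,0.005,0,-1],
    [0,0,0,0,0,0.012,-1],
    [0,0,0,0,0,0.014,-1],
    [0,0,0,0,0,0,-1],
    [0,0,0,0,0,0,-1],
    [0,0,0,0,0,0,-1],
    [0,0,0,0,0,0,-1],
    [0,0,0,0,0,0,-1]
  ]
}}

```text
time: 18.08
position: [0.5906, 0.2629, 0.0303]
eef_rot: [[-0.91, 0.414, 0.004], [0.414, 0.91, -0.009], [-0.007, -0.006, -1.0]]
force: [0.2, 0.5, -1.0]
finger_gap: 0.0222
gripper_force: 59.1
```

```bash
python3 st.py .593 .260 .024; python3 - <<'E'
from m import *
b=shot('side','side8')['pixels'][140:210,222:312,::-1]
cv2.imwrite('pics/c8.png',cv2.resize(b,(720,560),interpolation=cv2.INTER_CUBIC))
E
```

```text
18.0833 [0.5906 0.2629 0.0303] [-29.9  43.6   1.  109.9  -0.3  26.6  36.6] gap 0.0222
[[-0.9103  0.4139  0.004 ]
 [ 0.4139  0.9103 -0.0087]
 [-0.0072 -0.0062 -1.    ]]
tool shift [-0.0066 -0.0032  0.0127]
```

View pics/c8.png

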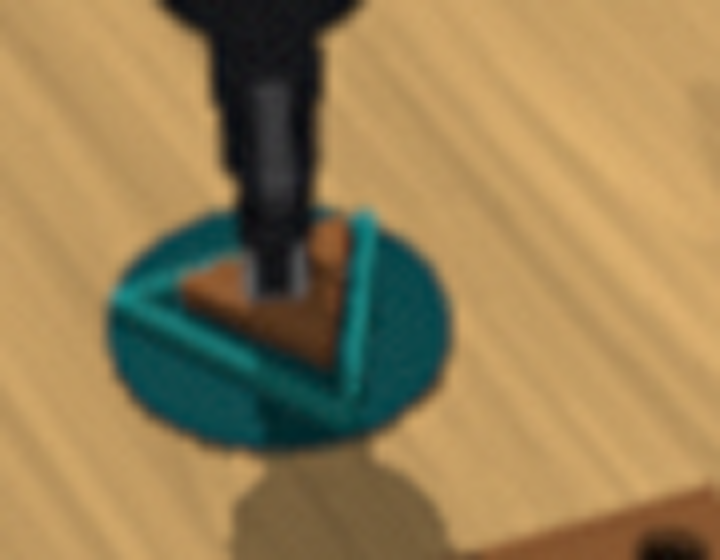

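The triangle slab at (270,300) is inside the rim on all sides, with the right side closest. I'll nudge it 2 mm, lower and release.

>>> {"fn": "carry_out", "kwargs": {
  "commands": [
    [0,0,0,0.004,0,0,-1],
    [0,0,0,0,0,0.006,-1],
    [0,0,0,0,0,0.006,-1],
    [0,0,0,0,0,0,-1],
    [0,0,0,0,0,0,0.3],
    [0,0,0,0,0,0,0.3],
    [0,0,0,0,0,0,0.3],
    [0,0,0,0,0,-0.04,0.3]
  ]
}}

```text
time: 18.8
position: [0.5865, 0.2631, 0.0411]
eef_rot: [[-0.911, 0.413, -0.001], [0.413, 0.91, -0.011], [-0.004, -0.011, -1.0]]
force: [-0.8, -0.3, -0.2]
finger_gap: 0.0556
gripper_force: 0.0
```

>>> {"fn": "carry_out", "kwargs": {
  "commands": [
    [0,0,0,0,0,-0.08,1],
    [0,0,0,0,0,-0.08,1],
    [0,0,-0.03,0,0,0,1],
    [0,0,-0.03,0,0,0,1],
    [0,0,-0.03,0,0,0,1],
    [0,0,0,0,0,0,1],
    [0,0,0,0,0,0,1],
    [0,0,0,0,0,0,1]
  ]
}}

```text
time: 19.47
position: [0.5881, 0.2644, 0.1238]
eef_rot: [[-0.989, 0.147, 0.003], [0.147, 0.989, -0.009], [-0.004, -0.008, -1.0]]
force: [1.0, -0.5, 0.7]
finger_gap: 0.0855
gripper_force: 0.0
```

```bash
python3 st.py .461 -.1285 .12
```

```text
19.4667 [0.5881 0.2644 0.1238] [-27.4  36.   -3.3 107.5   4.1  36.7  48.2] gap 0.0855
[[-0.9892  0.1466  0.0031]
 [ 0.1466  0.9892 -0.0089]
 [-0.0044 -0.0084 -1.    ]]
tool shift [ 0.1362 -0.8145  0.0139]
```

>>> {"fn": "carry_out", "kwargs": {
  "commands": [
    [0,0,0,0.0124,-0.074,0,1],
    [0,0,0,0.0124,-0.074,0,1],
    [0,0,0,0.0124,-0.074,0,1],
    [0,0,0,0.0124,-0.074,0,1],
    [0,0,0,0.0124,-0.074,0,1],
    [0,0,0,0.0124,-0.074,0,1],
    [0,0,0,0.0124,-0.074,0,1],
    [0,0,0,0.0124,-0.074,0,1]
  ]
}}

```text
time: 20.13
position: [0.4959, -0.0226, 0.1262]
eef_rot: [[-0.989, 0.146, 0.004], [0.146, 0.989, -0.009], [-0.005, -0.008, -1.0]]
force: [0.7, -0.2, 0.6]
finger_gap: 0.0854
gripper_force: 0.0
```

>>> {"fn": "carry_out", "kwargs": {
  "commands": [
    [0,0,0,0.0124,-0.074,0,1],
    [0,0,0,0.0124,-0.074,0,1],
    [0,0,0,0.0124,-0.074,0,1],
    [0,0.013,0,0,0,0.02,1],
    [0,0.013,0,0,0,0.02,1],
    [0,0.013,0,0,0,0,1],
    [0,0,0,0,0,0,1],
    [0,0,0,0,0,0,1]
  ]
}}

```text
time: 20.8
position: [0.4624, -0.1285, 0.1068]
eef_rot: [[-0.983, 0.145, -0.117], [0.145, 0.989, 0.009], [0.117, -0.008, -0.993]]
force: [0.2, 0.6, -0.1]
finger_gap: 0.0853
gripper_force: 0.0
```

```bash
python3 - <<'E'
from m import *
c={n:shot(n,n+'9') for n in('top','side')}
t0=load('top0');s0=load('side0')
for p,q in (((366,243),(289,305)),((416,249),(316,358))):
    for k,x,y in (('top',t0,p),('side',s0,q)):
        f=near(green(masks(x)),y,10,50); g=near(green(masks(c[k])),y,40,50)
        cn=max(cv2.findContours(f[0].astype(np.uint8),0,2)[0],key=cv2.contourArea)
        print(k,f[1][2:],onz(x,[f[2]],.022)*1000, onz(x,[cv2.minEnclosingCircle(cn)[0]],.022)*1000,g and (g[1][2:],onz(c[k],[g[2]],.022)*1000))
a=c['top']['pixels'][141:241,144:274,::-1]; b=c['side']['pixels'][120:220,192:322,::-1]
cv2.imwrite('pics/c9.png',np.hstack([cv2.resize(a,(390,300)),cv2.resize(b,(390,300))]))
E
python3 st.py .461 -.1285 .008
```

```text
top [ 17  17 224] [[ 460.61934197 -130.31771848   22.        ]] [[ 460.68531774 -130.53923872   22.        ]] (array([ 17,  18, 225], dtype=int32), array([[ 460.84931354, -130.38498902,   22.        ]]))
side [ 18  19 275] [[ 461.99699439 -127.94120181   22.        ]] [[ 461.63967754 -127.79692685   22.        ]] (array([ 18,  19, 273], dtype=int32), array([[ 462.04379224, -128.07022864,   22.        ]]))
top [ 18  17 222] [[ 447.49833412 -253.96533982   22.        ]] [[ 447.86558443 -254.51902418   22.        ]] (array([ 17,  17, 208], dtype=int32), array([[ 446.67845835, -252.89061336,   22.        ]]))
side [ 21  22 352] [[ 449.02726172 -251.69594798   22.        ]] [[ 449.16005954 -251.62762334   22.        ]] (array([ 21,  22, 360], dtype=int32), array([[ 448.81950957, -251.60132875,   22.        ]]))
20.9 [ 0.4617 -0.1283  0.1071] [ 13.6  31.4  -7.4 124.7   8.1  31.1  81.6] gap 0.0852
[[-0.9827  0.1439 -0.1166]
 [ 0.1439  0.9896  0.0087]
 [ 0.1166 -0.0083 -0.9931]]
tool shift [-0.0217  0.001   0.1971]
```

View pics/c9.png

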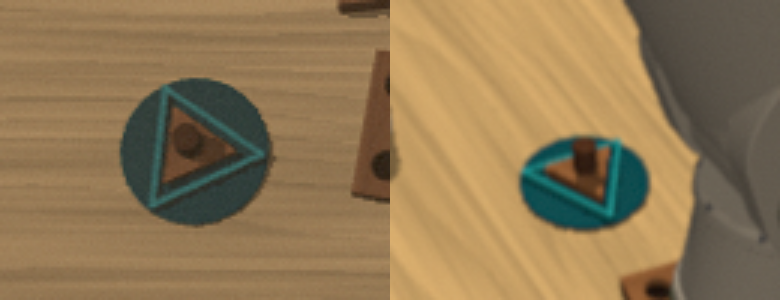

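The triangle piece lies flat inside its rim at top crop (190,140). Now marble A.

>>> {"fn": "carry_out", "kwargs": {
  "commands": [
    [0,0,0,-0.0046,0,0.06,1],
    [0,0,0,-0.0046,0,0.06,1],
    [0,0,0,-0.0046,0,0.05,1],
    [0,0,0,-0.0046,0,0.031,1],
    [0,0,0,0,0,0,1],
    [0,0,0,0,0,0,1],
    [0,0,0,0,0,0,1],
    [0,0,0,0,0,0,1]
  ]
}}

```text
time: 21.57
position: [0.4599, -0.129, 0.0075]
eef_rot: [[-0.983, 0.144, -0.115], [0.144, 0.99, 0.009], [0.115, -0.008, -0.993]]
force: [0.2, 0.5, -0.1]
finger_gap: 0.0851
gripper_force: 0.0
```

```bash
python3 st.py .459 -.129 .006
```

```text
21.5667 [ 0.4599 -0.129   0.0075] [ 11.5  41.6  -4.3 127.5  10.8  17.8  79.3] gap 0.0851
[[-0.9829  0.1436 -0.1152]
 [ 0.1436  0.9896  0.0085]
 [ 0.1152 -0.0082 -0.9933]]
tool shift [ 0.0013 -0.0002  0.0033]
```

>>> {"fn": "carry_out", "kwargs": {
  "commands": [
    [0,0,0,0.001,0,0.003,-1],
    [0,0,0,0,0,0,-1],
    [0,0,0,0,0,0,-1],
    [0,0,0,0,0,0,-1],
    [0,0,0,0,0,0,-1],
    [0,0,0,0,0,0,-1],
    [0,0,0,0,0,0,-1],
    [0,0,0,0,0,0,-1]
  ]
}}

```text
time: 22.23
position: [0.4589, -0.1287, 0.0055]
eef_rot: [[-0.983, 0.143, -0.116], [0.143, 0.99, 0.009], [0.116, -0.008, -0.993]]
force: [-0.2, 1.3, 9.3]
finger_gap: 0.0415
gripper_force: 59.3
```

>>> {"fn": "carry_out", "kwargs": {
  "commands": [
    [0,0,0,0,0,-0.02,-1],
    [0,0,0,0,0,-0.03,-1],
    [0,0,0,0,0,-0.05,-1],
    [0,0,0,0,0,-0.06,-1],
    [0,0,0,0,0,-0.06,-1],
    [0,-0.0125,0,0,0,0,-1],
    [0,-0.0125,0,0,0,0,-1],
    [0,-0.0125,0,0,0,0,-1]
  ]
}}

```text
time: 22.9
position: [0.4719, -0.1301, 0.1154]
eef_rot: [[-0.99, 0.144, 0.003], [0.144, 0.99, -0.009], [-0.004, -0.008, -1.0]]
force: [-0.4, -0.2, -0.7]
finger_gap: 0.0419
gripper_force: 60.9
```

>>> {"fn": "carry_out", "kwargs": {
  "commands": [
    [0,0,0,0,0,0,-1],
    [0,0,0,0,0,0,-1],
    [0,0,0,0,0,0,-1],
    [0,0,0,0,0,0,-1],
    [0,0,0,0,0,0,-1],
    [0,0,0,0,0,0,-1],
    [0,0,0,0,0,0,-1],
    [0,0,0,0,0,0,-1]
  ]
}}

```text
time: 23.57
position: [0.4716, -0.1298, 0.1139]
eef_rot: [[-0.99, 0.144, -0.001], [0.144, 0.99, -0.008], [0.0, -0.008, -1.0]]
force: [0.8, 1.1, -0.9]
finger_gap: 0.0417
gripper_force: 60.9
```

```bash
python3 st.py .647 .0875 .12; python3 - <<'E'
from m import *
st=telemetry.state(); c=shot('side','side10'); p=proj(c,[st['position']])[0]; print(p)
f=near(green(masks(c)),p,25,50); print(f and (f[1],f[2]))
if f: 
    print(onz(c,[f[2]],st['position'][2]+.016), )
E
```

```text
23.5667 [ 0.4716 -0.1298  0.1139] [ 13.3  29.2  -6.8 127.9   9.6  23.4  80.3] gap 0.0417
[[-9.896e-01  1.436e-01 -1.200e-03]
 [ 1.436e-01  9.896e-01 -7.900e-03]
 [ 1.000e-04 -8.000e-03 -1.000e+00]]
tool shift [-0.2848  0.4804 -0.016 ]
[295.41127319 282.13528761]
(array([287, 267,  11,  21, 159], dtype=int32), array([291.68553459, 277.19496855]))
[[ 0.46527616 -0.12424985  0.12992642]]
```

>>> {"fn": "carry_out", "kwargs": {
  "commands": [
    [0,0,0,-0.0407,0.0686,0,-1],
    [0,0,0,-0.0407,0.0686,0,-1],
    [0,0,0,-0.0407,0.0686,0,-1],
    [0,0,0,-0.0407,0.0686,0,-1],
    [0,0,0,-0.0407,0.0686,0,-1],
    [0,0,0,-0.0407,0.0686,0,-1],
    [0,0,0,-0.0407,0.0686,0,-1],
    [0,0,0,0,0,0.04,-1]
  ]
}}

```text
time: 24.28
position: [0.6537, 0.097, 0.0951]
eef_rot: [[-0.991, 0.136, 0.009], [0.136, 0.991, -0.001], [-0.009, 0.0, -1.0]]
force: [0.7, 1.6, -0.5]
finger_gap: 0.0415
gripper_force: 61.0
```

>>> {"fn": "carry_out", "kwargs": {
  "commands": [
    [0,0,0,0,0,0.04,-1],
    [0,0,0,0,0,0.03,-1],
    [0,0,0,0,0,0.02,-1],
    [0,0,0,0,0,0,-1],
    [0,0,0,0,0,0,-1],
    [0,0,0,0,0,0,-1],
    [0,0,0,0,0,0,-1],
    [0,0,0,0,0,0,-1]
  ]
}}

```text
time: 24.95
position: [0.6475, 0.0867, 0.0483]
eef_rot: [[-0.99, 0.144, 0.001], [0.144, 0.99, -0.008], [-0.002, -0.008, -1.0]]
force: [-0.6, -0.7, -1.8]
finger_gap: 0.0416
gripper_force: 61.0
```

```bash
python3 st.py .647 .0875 .022; python3 - <<'E'
from m import *
c=shot('side','side11'); t=shot('top','top11')
f=near(green(masks(c)),(306,200),30,30); print(f and (f[1],f[2]))
b=c['pixels'][160:240,255:355,::-1]; a=t['pixels'][140:220,220:320,::-1]
cv2.imwrite('pics/c11.png',np.hstack([cv2.resize(a,(400,320)),cv2.resize(b,(400,320))]))
E
```

```text
24.95 [0.6475 0.0867 0.0483] [-10.1  42.4  -4.3 108.4   6.7  29.5  62.6] gap 0.0416
[[-9.896e-01  1.438e-01  8.000e-04]
 [ 1.438e-01  9.896e-01 -7.700e-03]
 [-1.900e-03 -7.500e-03 -1.000e+00]]
tool shift [0.0014 0.0018 0.0525]
(array([301, 189,   8,  16, 104], dtype=int32), array([304.39423077, 196.09615385]))
```

View pics/c11.png

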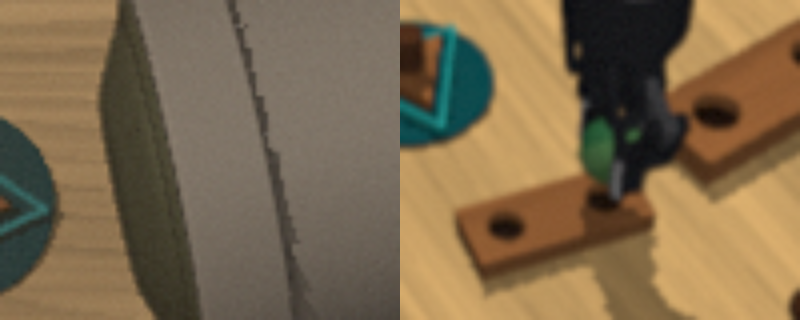

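The marble is held above the far cup: side crop (610,150) against the cup at (605,198). I'll check its offset by number.

```bash
python3 - <<'E'
from m import *
c=load('side11')
for z in (.060,.064,.068): print(z,proj(c,[[.647,.0875,z],[.6475,.0867,z]]))
m=near(green(masks(c)),(306,200),30,30)[0]; ys,xs=np.nonzero(m); 
for y in range(ys.min(),ys.max()+1): print(y,xs[ys==y].min(),xs[ys==y].max(),end='; ')
K=c['intrinsics'];print(K[0,0]*.022/np.linalg.norm(c['R']@[.647,.087,.064]+c['t']))
E
```

```text
0.06 [[306.6526558  198.74003545]
 [306.98578324 198.87011371]]
0.064 [[306.7782625  197.69213626]
 [307.11241874 197.82230822]]
0.068 [[306.90463843 196.63795629]
 [307.23983001 196.76822088]]
189 303 306; 190 302 306; 191 301 307; 192 301 308; 193 301 308; 194 301 308; 195 301 308; 196 301 308; 197 301 308; 198 301 308; 199 301 307; 200 301 307; 201 302 307; 202 302 307; 203 303 306; 204 305 306; 8.529314999317707
```

```bash
python3 - <<'E'
from m import *
c=load('side11')
for z in (.060,.064,.068): print(onz(c,[(309.1,195.7)],z), onz(c,[(308.5,196)],z))
print(proj(c,[[.647,.0875,.018],[.578,.0985,.018]]))
E
```

```text
[[0.65842741 0.0933165  0.06      ]] [[0.65648031 0.09319449 0.06      ]]
[[0.65607791 0.09039612 0.064     ]] [[0.65414124 0.09027477 0.064     ]]
[[0.65372842 0.08747575 0.068     ]] [[0.65180216 0.08735505 0.068     ]]
[[305.37847311 209.37782812]
 [280.98033687 216.39607696]]
```

The marble appears about 5 mm to +x of the finger axis in two views, so I'll shift -5 mm in x while lowering.

>>> {"fn": "carry_out", "kwargs": {
  "commands": [
    [0,0,0,0.005,0.001,0,-1],
    [0,0,0,0.005,0.001,0,-1],
    [0,0,0,0,0,0.02,-1],
    [0,0,0,0,0,0.015,-1],
    [0,0,0,0,0,0.01,-1],
    [0,0,0,0,0,0,-1],
    [0,0,0,0,0,0,-1],
    [0,0,0,0,0,0,-1]
  ]
}}

```text
time: 25.72
position: [0.6421, 0.0883, 0.0245]
eef_rot: [[-0.99, 0.144, -0.001], [0.144, 0.99, -0.008], [-0.0, -0.008, -1.0]]
force: [-0.2, 0.6, -0.3]
finger_gap: 0.0415
gripper_force: 61.0
```

```bash
python3 st.py .642 .0875 .021; python3 - <<'E'
from m import *
c=shot('side','side12'); st=telemetry.state()
m=near(green(masks(c)),(306,203),30,30)[0]; ys,xs=np.nonzero(m); 
for y in range(ys.min(),ys.max()+1): print(y,xs[ys==y].min(),xs[ys==y].max(),end='; ')
print(proj(c,[[.647,.0875,.037],[.647,.0875,.041],[.647,.0875,.018]]))
E
```

```text
25.7167 [0.6421 0.0883 0.0245] [-10.6  44.2  -3.9 109.4   7.   26.9  62.1] gap 0.0415
[[-0.9896  0.1435 -0.0012]
 [ 0.1435  0.9896 -0.0081]
 [-0.     -0.0082 -1.    ]]
tool shift [-0.     -0.0016  0.0069]
195 302 302; 196 300 303; 197 299 303; 198 299 304; 199 298 305; 200 298 305; 201 298 306; 202 298 305; 203 298 305; 204 298 305; 205 298 305; 206 298 304; 207 298 304; 208 299 304; 209 300 304; 210 301 303; 211 303 303; [[305.94499024 204.646411  ]
 [306.06631055 203.6335317 ]
 [305.37847311 209.37782812]]
```

The marble is now centred over the cup, about 3–4 mm up. I'll lower and release.

>>> {"fn": "carry_out", "kwargs": {
  "commands": [
    [0,0,0,0,0,0.004,-1],
    [0,0,0,0,0,0.003,-1],
    [0,0,0,0,0,0,-1],
    [0,0,0,0,0,0,-1],
    [0,0,0,0,0,0,0.15],
    [0,0,0,0,0,0,0.3],
    [0,0,0,0,0,0,0.6],
    [0,0,0,0,0,0,1]
  ]
}}

```text
time: 26.43
position: [0.6419, 0.0883, 0.021]
eef_rot: [[-0.99, 0.144, -0.001], [0.144, 0.99, -0.008], [-0.0, -0.008, -1.0]]
force: [-0.0, 0.7, 0.6]
finger_gap: 0.0778
gripper_force: 0.0
```

>>> {"fn": "carry_out", "kwargs": {
  "commands": [
    [0,0,0,0,0,0,1],
    [0,0,0,0,0,0,1],
    [0,0,0,0,0,-0.05,1],
    [0,0,0,0,0,-0.08,1],
    [0,0,0,0,0,-0.08,1],
    [0,0,0,0,0,0,1],
    [0,0,0,0,0,0,1],
    [0,0,0,0,0,0,1]
  ]
}}

```text
time: 27.1
position: [0.642, 0.089, 0.1262]
eef_rot: [[-0.99, 0.143, -0.001], [0.143, 0.99, -0.008], [-0.001, -0.008, -1.0]]
force: [-0.5, 0.2, -0.6]
finger_gap: 0.0857
gripper_force: 0.0
```

```bash
python3 st.py .448 -.252 .127; python3 - <<'E'
from m import *
c=shot('side','side13'); f=near(green(masks(c)),(306,203),30,30); print(f[1],f[2],onz(c,[f[2]],.037))
E
```

```text
27.1 [0.642  0.089  0.1262] [ -9.8  36.1  -5.1 106.8   5.7  37.4  63.3] gap 0.0857
[[-9.897e-01  1.435e-01 -6.000e-04]
 [ 1.435e-01  9.896e-01 -8.000e-03]
 [-5.000e-04 -8.000e-03 -1.000e+00]]
tool shift [ 0.286  -0.7307  0.0041]
[299 197  15  15 171] [305.98830409 204.32748538] [[0.6477133  0.08837922 0.037     ]]
```

>>> {"fn": "carry_out", "kwargs": {
  "commands": [
    [0,0,0,0.0286,-0.073,0,1],
    [0,0,0,0.0286,-0.073,0,1],
    [0,0,0,0.0286,-0.073,0,1],
    [0,0,0,0.0286,-0.073,0,1],
    [0,0,0,0.0286,-0.073,0,1],
    [0,0,0,0.0286,-0.073,0,1],
    [0,0,0,0.0286,-0.073,0,1],
    [0,0,0,0.0286,-0.073,0,1]
  ]
}}

```text
time: 27.82
position: [0.4851, -0.1845, 0.1271]
eef_rot: [[-0.99, 0.143, -0.003], [0.143, 0.99, -0.007], [0.002, -0.008, -1.0]]
force: [0.3, -0.1, 0.1]
finger_gap: 0.0853
gripper_force: 0.0
```

>>> {"fn": "carry_out", "kwargs": {
  "commands": [
    [0,0,0,0.0286,-0.073,0,1],
    [0,0,0,0.0286,-0.073,0,1],
    [0,0.013,0,0,0,0.02,1],
    [0,0.013,0,0,0,0.02,1],
    [0,0.013,0,0,0,0,1],
    [0,0,0,0,0,0,1],
    [0,0,0,0,0,0,1],
    [0,0,0,0,0,0,1]
  ]
}}

```text
time: 28.48
position: [0.4473, -0.2512, 0.1084]
eef_rot: [[-0.982, 0.143, -0.122], [0.143, 0.99, 0.01], [0.122, -0.008, -0.992]]
force: [-0.5, -0.4, 0.1]
finger_gap: 0.0854
gripper_force: 0.0
```

```bash
python3 st.py .448 -.2527 .006
```

```text
28.4833 [ 0.4473 -0.2512  0.1084] [ 26.5  32.7  -6.9 120.5  10.1  34.2  93.5] gap 0.0854
[[-0.9821  0.1431 -0.1222]
 [ 0.143   0.9897  0.01  ]
 [ 0.1224 -0.0077 -0.9924]]
tool shift [-0.0269 -0.0011  0.2031]
```

>>> {"fn": "carry_out", "kwargs": {
  "commands": [
    [0,0,0,-0.0067,0,0.06,1],
    [0,0,0,-0.0067,0,0.06,1],
    [0,0,0,-0.0067,0,0.05,1],
    [0,0,0,-0.0067,-0.001,0.033,1],
    [0,0,0,0,0,0,1],
    [0,0,0,0,0,0,1],
    [0,0,0,0,0,0,1],
    [0,0,0,0,0,0,1]
  ]
}}

```text
time: 29.15
position: [0.4491, -0.2533, 0.008]
eef_rot: [[-0.982, 0.144, -0.12], [0.144, 0.99, 0.009], [0.12, -0.009, -0.993]]
force: [0.7, 0.1, 0.0]
finger_gap: 0.0853
gripper_force: 0.0
```

>>> {"fn": "carry_out", "kwargs": {
  "commands": [
    [0,0,0,0,0,0,-1],
    [0,0,0,0,0,0,-1],
    [0,0,0,0,0,0,-1],
    [0,0,0,0,0,0,-1],
    [0,0,0,0,0,0,-1],
    [0,0,0,0,0,0,-1],
    [0,0,0,0,0,0,-1],
    [0,0,0,0,0,0,-1]
  ]
}}

```text
time: 29.82
position: [0.4489, -0.2529, 0.0074]
eef_rot: [[-0.982, 0.143, -0.121], [0.143, 0.99, 0.009], [0.121, -0.008, -0.993]]
force: [-0.7, 1.8, 8.6]
finger_gap: 0.0414
gripper_force: 59.3
```

>>> {"fn": "carry_out", "kwargs": {
  "commands": [
    [0,0,0,0,0,-0.02,-1],
    [0,0,0,0,0,-0.03,-1],
    [0,0,0,0,0,-0.05,-1],
    [0,0,0,0,0,-0.06,-1],
    [0,0,0,0,0,-0.06,-1],
    [0,-0.013,0,0,0,0,-1],
    [0,-0.013,0,0,0,0,-1],
    [0,-0.0125,0,0,0,0,-1]
  ]
}}

```text
time: 30.48
position: [0.4623, -0.2543, 0.1172]
eef_rot: [[-0.99, 0.144, 0.001], [0.144, 0.99, -0.009], [-0.002, -0.009, -1.0]]
force: [0.5, 1.2, -1.5]
finger_gap: 0.0411
gripper_force: 61.0
```

>>> {"fn": "carry_out", "kwargs": {
  "commands": [
    [0,0,0,0,0,-0.03,-1],
    [0,0,0,0,0,0,-1],
    [0,0,0,0,0,0,-1],
    [0,0,0,0,0,0,-1],
    [0,0,0,0,0,0,-1],
    [0,0,0,0,0,0,-1],
    [0,0,0,0,0,0,-1],
    [0,0,0,0,0,0,-1]
  ]
}}

```text
time: 31.15
position: [0.462, -0.2539, 0.1305]
eef_rot: [[-0.99, 0.143, -0.003], [0.143, 0.99, -0.008], [0.002, -0.008, -1.0]]
force: [-0.1, 0.0, -1.5]
finger_gap: 0.0414
gripper_force: 60.9
```

```bash
python3 st.py .577 .0985 .13
```

```text
31.15 [ 0.462  -0.2539  0.1305] [ 28.4  29.5  -8.5 122.4   9.7  28.8  94.2] gap 0.0414
[[-0.9897  0.1433 -0.003 ]
 [ 0.1434  0.9896 -0.0075]
 [ 0.0019 -0.0079 -1.    ]]
tool shift [-0.1266  0.7305 -0.005 ]
```

>>> {"fn": "carry_out", "kwargs": {
  "commands": [
    [0,0,0,-0.0127,0.073,0,-1],
    [0,0,0,-0.0127,0.073,0,-1],
    [0,0,0,-0.0127,0.073,0,-1],
    [0,0,0,-0.0127,0.073,0,-1],
    [0,0,0,-0.0127,0.073,0,-1],
    [0,0,0,-0.0127,0.073,0,-1],
    [0,0,0,-0.0127,0.073,0,-1],
    [0,0,0,-0.0127,0.073,0,-1]
  ]
}}

```text
time: 31.82
position: [0.5544, 0.0295, 0.1283]
eef_rot: [[-0.99, 0.143, -0.003], [0.143, 0.99, -0.008], [0.002, -0.008, -1.0]]
force: [0.4, -0.2, -1.9]
finger_gap: 0.0409
gripper_force: 61.1
```

>>> {"fn": "carry_out", "kwargs": {
  "commands": [
    [0,0,0,-0.0127,0.073,0,-1],
    [0,0,0,-0.0127,0.073,0,-1],
    [0,0,0,0,0,0.07,-1],
    [0,0,0,0,0,0.06,-1],
    [0,0,0,0,0,0.04,-1],
    [0,0,0,0,0,0,-1],
    [0,0,0,0,0,0,-1],
    [0,0,0,0,0,0,-1]
  ]
}}

```text
time: 32.48
position: [0.5776, 0.0974, 0.0437]
eef_rot: [[-0.99, 0.144, -0.002], [0.144, 0.99, -0.008], [0.001, -0.008, -1.0]]
force: [0.6, 0.2, -0.8]
finger_gap: 0.0413
gripper_force: 61.2
```

```bash
python3 st.py .577 .0985 .023; python3 - <<'E'
from m import *
c=shot('side','side14'); st=telemetry.state(); z=st['position'][2]+.0148
print(proj(c,[[.578,.0985,z]]))
m=near(green(masks(c)),(280,207),14,30)[0]; ys,xs=np.nonzero(m); 
for y in range(ys.min(),ys.max()+1): print(y,xs[ys==y].min(),xs[ys==y].max(),end='; ')
print(c['intrinsics'][0,0]*.022/np.linalg.norm(c['R']@[.578,.0985,.055]+c['t']))
f=near(green(masks(c)),(306,204),10,30); print(f[1],f[2])
cv2.imwrite('pics/c14.png',cv2.resize(c['pixels'][160:250,240:360,::-1],(720,540)))
E
```

```text
32.4833 [0.5776 0.0974 0.0437] [-12.8  40.   -3.8 117.5   7.3  23.   59.3] gap 0.0413
[[-9.896e-01  1.438e-01 -1.700e-03]
 [ 1.438e-01  9.896e-01 -7.600e-03]
 [ 6.000e-04 -7.800e-03 -1.000e+00]]
tool shift [0.0014 0.0024 0.0413]
[[281.48772221 206.07051873]]
198 277 278; 199 276 280; 200 276 280; 201 275 281; 202 275 281; 203 274 282; 204 274 282; 205 274 282; 206 274 282; 207 274 281; 208 274 281; 209 274 281; 210 275 280; 211 275 280; 212 276 280; 213 277 280; 214 278 280; 215 279 280; 8.649141122519497
[298 197  16  15 176] [305.86363636 204.26136364]
```

View pics/c14.png

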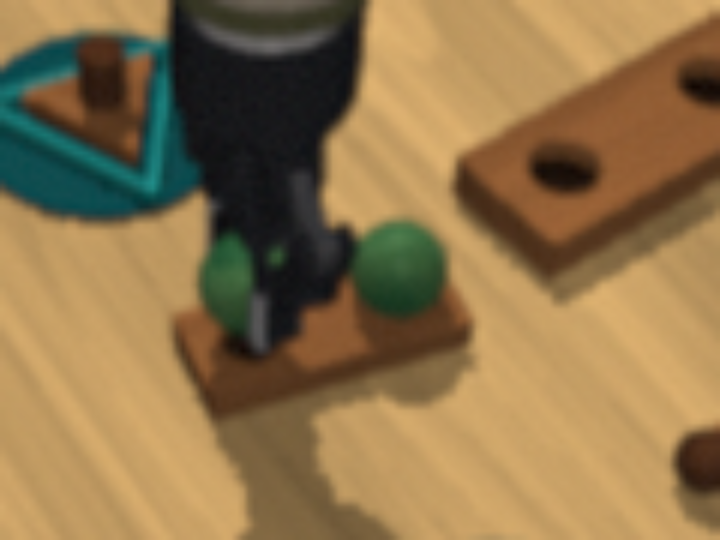

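Marble A is seated at crop (400,270), the triangle is flat in its well, and marble B is held just over the near cup at crop (235,280), within about 2 mm. I'll lower and release.

>>> {"fn": "carry_out", "kwargs": {
  "commands": [
    [0,0,0,0.004,0.002,0.012,-1],
    [0,0,0,0,0,0.012,-1],
    [0,0,0,0,0,0.01,-1],
    [0,0,0,0,0,0.005,-1],
    [0,0,0,0,0,0.002,-1],
    [0,0,0,0,0,0,-1],
    [0,0,0,0,0,0,-1],
    [0,0,0,0,0,0,-1]
  ]
}}

```text
time: 33.2
position: [0.5765, 0.0986, 0.0235]
eef_rot: [[-0.99, 0.144, 0.0], [0.144, 0.99, -0.007], [-0.001, -0.007, -1.0]]
force: [0.7, -0.4, 12.2]
finger_gap: 0.0412
gripper_force: 62.5
```

```bash
python3 st.py .577 .0985 .022; python3 - <<'E'
from m import *
c=shot('side','side15')
print(proj(c,[[.578,.0985,.037]]))
m=near(green(masks(c)),(280,210),14,30)[0]; ys,xs=np.nonzero(m); 
for y in range(ys.min(),ys.max()+1): print(y,xs[ys==y].min(),xs[ys==y].max(),end='; ')
E
```

```text
33.2 [0.5765 0.0986 0.0235] [-13.2  41.8  -3.4 118.1   7.6  20.5  58.8] gap 0.0412
[[-9.896e-01  1.438e-01  4.000e-04]
 [ 1.438e-01  9.896e-01 -7.300e-03]
 [-1.400e-03 -7.200e-03 -1.000e+00]]
tool shift [-0.0011 -0.0001  0.003 ]
[[281.21186958 211.68327651]]
203 276 277; 204 276 278; 205 275 279; 206 275 280; 207 274 280; 208 274 281; 209 274 281; 210 273 281; 211 273 281; 212 273 281; 213 273 280; 214 273 280; 215 274 280; 216 274 279; 217 275 279; 218 276 279; 219 278 279;
```

Upward contact of 12 N shows the marble is seated on the cup. I'll release it and back off.

>>> {"fn": "carry_out", "kwargs": {
  "commands": [
    [0,0,0,0,0,0,0.15],
    [0,0,0,0,0,0,0.3],
    [0,0,0,0,0,0,0.6],
    [0,0,0,0,0,0,1],
    [0,0,0,0,0,0,1],
    [0,0,0,0,0,0,1],
    [0,0,0,0,0,-0.05,1],
    [0,0,0,0,0,-0.08,1]
  ]
}}

```text
time: 33.92
position: [0.5731, 0.0987, 0.0847]
eef_rot: [[-0.99, 0.143, -0.009], [0.143, 0.99, -0.009], [0.008, -0.011, -1.0]]
force: [1.4, 0.7, -0.0]
finger_gap: 0.0857
gripper_force: 0.0
```

>>> {"fn": "carry_out", "kwargs": {
  "commands": [
    [0,0,0,0,0,-0.08,1],
    [0,0,0,0,0,-0.08,1],
    [0,0,0,0.04,-0.06,0,1],
    [0,0,0,0.04,-0.06,0,1],
    [0,0,0,0.04,-0.06,0,1],
    [0,0,0,0.04,-0.06,0,1],
    [0,0,0,0.04,-0.06,0,1],
    [0,0,0,0,0,0,1]
  ]
}}

```text
time: 34.58
position: [0.4491, -0.0395, 0.1686]
eef_rot: [[-0.989, 0.149, -0.007], [0.149, 0.989, -0.01], [0.006, -0.011, -1.0]]
force: [-0.8, -0.5, 0.8]
finger_gap: 0.0858
gripper_force: 0.0
```

```bash
python3 - <<'E'
from m import *
c=shot('side','side16');t=shot('top','top16')
for f in blobs(green(masks(c)),60): print(f[1],onz(c,[f[2]],.037))
a=c['pixels'][130:370,150:470,::-1];b=t['pixels'][140:380,160:440,::-1]
cv2.imwrite('pics/c16.png',np.vstack([cv2.resize(a,(400,300)),cv2.resize(t['pixels'][130:280,160:460,::-1],(400,200))])); cv2.imwrite('pics/c16.png',cv2.resize(a,(800,600),interpolation=cv2.INTER_CUBIC))
E
```

```text
[276   5  16  49  60] [[1.08939017 0.9593694  0.037     ]]
[299 197  15  15 172] [[0.64778795 0.08829826 0.037     ]]
[277 203  12  17 149] [[0.58159866 0.09832422 0.037     ]]
```

View pics/c16.png

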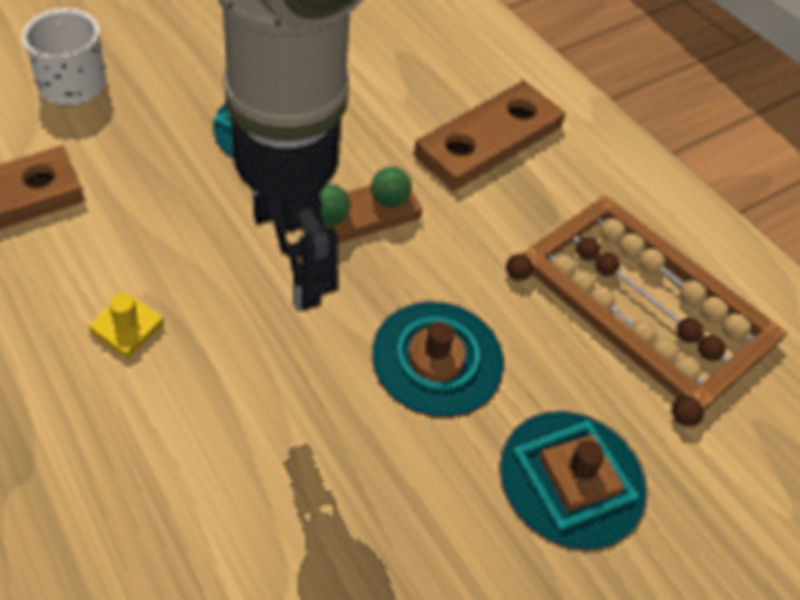

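All the visible pieces are in place: round at (438,350), square at (583,470), and marbles on the stand at (335,205) and (390,187). The earlier crop showed the triangle lying flat in its well. I'll let it settle and hand in.

>>> {"fn": "carry_out", "kwargs": {
  "commands": [
    [0,0,0,0,0,0,1],
    [0,0,0,0,0,0,1],
    [0,0,0,0,0,0,1],
    [0,0,0,0,0,0,1],
    [0,0,0,0,0,0,1],
    [0,0,0,0,0,0,1],
    [0,0,0,0,0,0,1],
    [0,0,0,0,0,0,1]
  ]
}}

```text
time: 35.35
position: [0.455, -0.0343, 0.1686]
eef_rot: [[-0.99, 0.143, -0.003], [0.143, 0.99, -0.008], [0.001, -0.008, -1.0]]
force: [0.2, 0.2, 0.4]
finger_gap: 0.0851
gripper_force: 0.0
```

```bash
python3 -c "
from station import arm; print(arm.sign_off())"
```

```text
the job is handed in; nothing more can be done
None
```

The job is handed in at about 35 s: the square, round and triangle pieces lie flat in their own wells, both marbles sit one per cup in the 124 mm stand, and the mug and look-alikes were not touched (the sign-off gave no verdict).

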